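Open the latched gate of the bottle pen

TASK

Open the gate of the small clear-walled pen: push the thumb peg of its latch down to lift the latch bar out of its catch, feeling for the height at which it comes free (too high catches as well as too low) and never forcing the bar against the catch, then swing the gate out steadily until it stands about square to the pen's front or further. Let go so that the bar drops back down and the gate stays open, and leave everything in the pen and round it standing where it is.

Things in the scene. Friction and masses are not known exactly. Their poses are not given: they have to be found in the camera images.
- pen: Grey tray 124 (x) x 224 (y) x 8 mm with aluminium corner posts and clear walls on three sides (140 mm high), open on top, fixed down. Origin: centre of the tray's underside. x points from the gate side to the back, y along the front, z up. The gate closes the -x side. The hinge post (top 155 mm above the worktop) is at y = +106 mm, the catch post (183 mm) at y = -93 mm.
- gate (a joint): Gate angle about an upright hinge, rad: 0 shut, grows as the free edge swings out of the pen towards -x of the pen (clockwise seen from above), stop at 1.75. The hinge has slight friction (0.02 N m): the gate stays where it is left. The shut gate has about 4 mm of play at the catch.
- gate_hinge (a point): Point on the gate's upright hinge axis, 150 mm above the worktop. The hinge axis stands at x = -45 mm, y = +92 mm of the pen.
- gate_leaf: The gate leaf with all that is on it: aluminium frame round a clear panel, 12 mm thick, reaching from 6 to 170 mm from the hinge axis, its top 152 mm above the worktop. Origin on the hinge axis, 12 mm above the worktop. Its y points from the free edge to the hinge, its -x is the outer face (the axes equal the pen's when shut).
- latch (a joint): Angle of the dark steel rocker latch about a pivot that lies 97 mm from the hinge axis, square to the leaf, on the leaf's outer face, 142 mm above the worktop, rad: 0 = bar down, level and caught; grows as the thumb peg goes down and the bar goes up; end of travel 0.45. It falls back by weight (about 1 N at the peg lifts it).
- thumb: Thumb peg of the rocker: round steel bar, 14 mm diameter, sticking straight out of the leaf's outer face (along -x of the leaf), 55 mm from the pivot on the hinge side, 42 mm from the hinge axis along the leaf, ending in a 28 mm disc 5 mm thick. Origin on the peg's axis, 16 mm out from the hinge axis plane, where it leaves the rocker arm.
- thumb_grip (a point): Middle of the free length (38 mm) of the thumb peg, on its axis, 142 mm above the worktop when the bar is down, 39 mm out from the hinge axis plane. The peg can be pressed from above or gripped across its 14 mm (fingers to its two sides along the leaf), then drawn out.
- bar: Latch bar: flat steel, 14 mm high, 8 mm thick, reaching 92 mm from the pivot to the catch post, in front of the leaf. Origin on the latch pivot. 81 mm from the pivot it sits behind the catch's tooth (4 mm of play), whose top is screw-set anywhere from 4 to 18 mm above the bar's underside, not measured: the peg goes down 3 to 13 mm (latch 0.05 to 0.235) until the bar clears it.
- bar_tip (a point): Free end of the bar, mid height. The catch also has a sprung hood with a front lip above the bar: the gate is free only for the 3 mm of peg travel (0.06 rad) after the tooth is cleared; higher, the bar is behind the lip, and 3 mm on (0.06 rad) it meets the hood, felt as 9 N per mm at the peg (4 N per mm at the bar). Over 10 N on the bar is forcing it.
- bottle: Bottle with a blue screw cap, 56 mm wide, 105 mm high, in the pen. Origin: centre of its underside.
- pot_in: Sample pot with a white lid, 51 mm wide, 59 mm high, in the pen. Origin: centre of its underside.
- vial: Small brown vial with a black cap, 22 mm wide, 50 mm high, in the pen. Origin: centre of its underside.
- pot_out: Sample pot with a blue lid, 51 mm wide, 59 mm high, on the worktop. Origin: centre of its underside.
- cell_case: Small black box, 47x58x28 mm, on the worktop. Origin: centre of its underside.
- tips: Pipette tip box, 91x122x64 mm, on the worktop. Origin: centre of its underside.
- calc: Pocket calculator, 137x76x16 mm, on the worktop. Origin: centre of its underside.
- wash: Wash bottle with a bent spout, 212 mm high, on the worktop. Origin: its underside.
- screwdriver: Screwdriver, 190 mm long, on the worktop. Origin: centre of its underside.

How it is judged:
By the outcome, as a careful person would: the job done as asked, in the order asked, and still so for the second after the job is handed in, with the robot touching nothing.
It also fails if it takes over 72 s, if anything falls off the work surface, if the arm or the gripper's body presses on something with over 40 N, if the wrist force passes 120 N, or if a joint passes its speed limit or range.

ROBOT

A 6-joint arm with a two-finger parallel gripper is mounted at the origin on a cart in front of the work surface, level with it; the furniture and walls round the work are solid. World frame = base frame: x ahead of the robot, y to its left, z up, the work surface at z = 0. Lengths are in mm, angles in rad, forces in N, time in s.
With the tool pointing down it reaches from about 300 to 775 mm from the base axis. Payload 14.6 kg.
Tool frame: the origin (TCP) lies between the finger pads; the fingertips stand 17 mm ahead of it and the grasp point (between the pads) lies 2 mm behind it (manip.tip_reach is the distance from the TCP to the fingertips, in mm); z points along the fingers, y is the line along which they close (so a half turn about z gives the same grasp; the last joint's range is limited). The gripper opens to 94 mm and grips with 3 to 60 N. Pads are 16 mm wide; open, the fingers measure 119 mm over their backs; the gripper's body (75 mm by 177 mm) begins 78 mm behind the grasp point.
Start: joints at [-1.277, 0.3, 1.521, -0, 1.321, -0.067], TCP at [194.155, -514.581, 222.446] pointing down, gripper open.
Joint ranges: [-3.03, 3.03], [-0.79, 2.21], [0.23, 2.52], [-1.04, 4.18], [0, 3.07], [-2.55, 2.55]. Speed limits (rad/s): [2.22, 2.22, 2.57, 3.14, 3.14, 3.14].

INTERFACE

Orientations are given as [roll, pitch, yaw] about the fixed x, y, z axes, in that order (R = Rz(yaw) Ry(pitch) Rx(roll)).
In Python, from cell import manip, viewer gives the robot as it stands.
- The arm moves only by the tool apply_moves, never from a script. Its argument "moves" is a list of rows, each a list of 3 entries, a list of its own where there are three numbers: the shift along the tool's x, y, z each as a share of 0.25 m, from -1 to 1, then the turn, a rotation vector about the tool's x, y, z each as a share of pi rad, from -1 to 1, then the closure, from 0 (fully open) to 1 (shut). In form: [[[dx, dy, dz], [wx, wy, wz], grip], ...]. A call has 1 to 12 rows; each row is the pose to reach, as a shift and turn from the pose commanded when the call began, along the tool's axes at that moment, turning the shorter way round; what a row does not reach only later rows make up. A row lasts 1/12 s, in which the tool goes at most 41.7 mm and 7.16 degrees, less where a joint would pass 70% of its speed; a pose out of reach is approached as far as the arm can. A call with a number of a shift or a turn outside -1 to 1 is refused whole. A call with a gripper value outside its range is refused whole. The fingers move at their own pace and stop on an object; "squeeze" is the grip in N (left out, the last holds). Time passes only in rows, so rows that repeat a pose let the fingers close. It gives the time, the measured TCP pose, the force, the opening and the grip force at its end, in the units of the state.
- manip.read_state(): the state, without advancing time (a new reading comes with each control period).
- viewer.camera(name): name is "scene" or "top" or "wrist"; returns the picture (400x640x3 uint8, blue, green, red); there is no depth.
- viewer.camera_info(name): a dict with "camera_matrix" (3x3 intrinsics, pixels), "R" (3x3) and "t" (3): a world point X has camera coordinates R X + t. Camera axes: x right, y down, z forward; pixel columns grow to the right and rows downward; lengths in mm; the calibration is good to about 2 mm. A picture is of the moment at which its call begins: read the wrist's pose just before it. camera_info takes no time and is no camera call; for the wrist camera it gives the pose at the moment of the call.
- manip.sign_off(): hands the job in; it is judged then, once.
The state is a dict: "clock": time; "joints": joint angles; "qd": joint speeds; "effort": joint torques, N m; "eef_pos": TCP position; "eef_rot": TCP orientation; "wrist_force": force on the tool from outside, world axes, zero at the start; "moment": the same for the moment, N m; "finger_gap": finger opening in mm; "finger_force": force on a finger pad.
Only numpy, scipy, OpenCV 4.12 (cv2) and the standard library are available. Lean on these libraries where they do the work, as an engineer would, in place of code of your own. Each camera call takes 0.05 s, during which the arm holds its last target. There are 200 camera calls.

## Working session

There is one attempt and no reset: what is moved stays moved. The work goes in short steps, Python scripts to look and compute and a tool call to move; the robot and the scene stay as the last step left them, time stands still between calls to the robot, and variables do not carry over. Pictures are saved under pics/ and viewed, at most 10 in all, crops included, and the job is handed in when it is done.

Besides the shell and the picture viewer there is one more tool, called after "Call:" in YAML: its name, and indented under it one key for each argument. apply_moves: Moves the arm, as the interface text tells. Shift numbers are shares of 0.25 m and turn numbers shares of pi rad, none past 1 either way. Its arguments: {"type":"object","properties":{"moves":{"type":"array"},"squeeze":{"type":"number"}},"required":["moves"]}

```bash
mkdir -p pics; ls; python3 - <<'E'
from cell import manip, viewer
import cv2
s=manip.read_state(); print(s)
for n in("scene","top"):
    cv2.imwrite(f"pics/{n}0.png",viewer.camera(n)); print(n,viewer.camera_info(n))
E
```

```text
pics
{'clock': 0.0, 'joints': array([-1.27658661e+00,  3.00452931e-01,  1.52153427e+00, -1.75599413e-05,
        1.32070493e+00, -6.65760929e-02]), 'qd': array([ 0.00051892,  0.00018658,  0.00080254, -0.00147534,  0.00041177,
       -0.00034641]), 'effort': array([-2.01656170e-03, -5.31809127e+01, -3.52739024e+01,  7.07202265e-02,
        2.44248135e-02, -4.16735941e-05]), 'eef_pos': array([ 194.0950423 , -514.37183869,  221.91608787]), 'eef_rot': array([-3.14049447e+00, -5.61741336e-05,  3.60790136e-01]), 'wrist_force': array([ 0.66088566,  0.29917579, -0.9997488 ]), 'moment': array([-0.03077652,  0.02782325,  0.05141348]), 'finger_force': 0.0, 'finger_gap': 93.88497881115677}
scene {'camera_matrix': array([[506.68929369,   0.        , 314.61879094],
       [  0.        , 506.68929369, 202.56936054],
       [  0.        ,   0.        ,   1.        ]]), 'R': array([[ 0.90155331, -0.43256736,  0.00933307],
       [-0.21721525, -0.47116316, -0.85488175],
       [ 0.37419134,  0.76869419, -0.51873893]]), 't': array([-433.02627325,  226.53364349, 1544.3549789 ])}
top {'camera_matrix': array([[417.66346118,   0.        , 314.63533335],
       [  0.        , 417.66346118, 198.37937803],
       [  0.        ,   0.        ,   1.        ]]), 'R': array([[ 0.05561659, -0.99841306,  0.008841  ],
       [-0.90025112, -0.05397398, -0.43201242],
       [ 0.43180402,  0.01606793, -0.90182432]]), 't': array([ -10.16942045,  501.56591068, 1480.86847867])}
```

View pics/scene0.png

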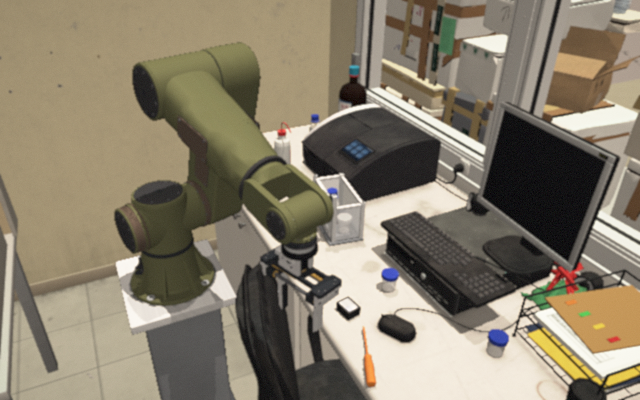

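View pics/top0.png

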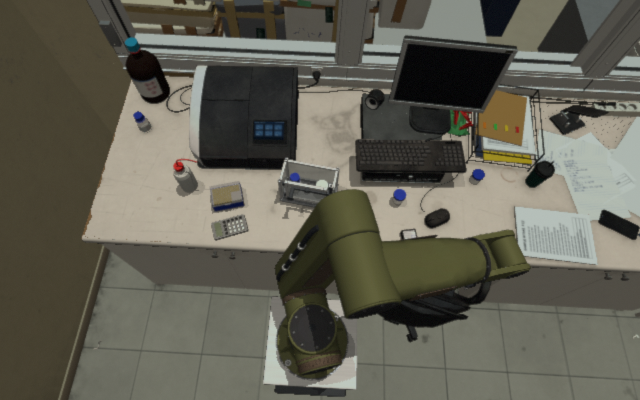

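The top view shows the pen at about (308,185), with its long side facing the robot and the arm partly overlapping it. The scene view shows it at about (340,210). I'll enlarge both.

```bash
python3 - <<'E'
import cv2,numpy as np
t=cv2.imread("pics/top0.png")[145:225,260:360]; s=cv2.imread("pics/scene0.png")[160:260,300:380]
t=cv2.resize(t,(500,400),interpolation=cv2.INTER_CUBIC); s=cv2.resize(s,(300,375),interpolation=cv2.INTER_CUBIC)
o=np.zeros((400,800,3),np.uint8); o[:,:500]=t; o[:375,500:]=s
cv2.imwrite("pics/c1.png",o)
E
```

```text
(no output)
```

View pics/c1.png

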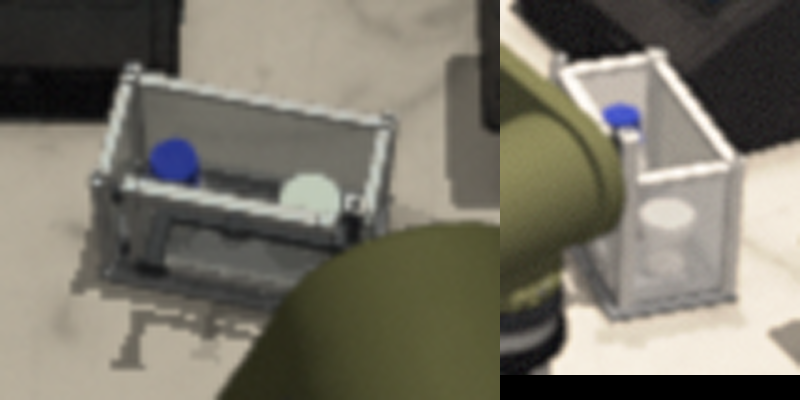

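```bash
cat > h.py <<'E'
from cell import manip, viewer
import numpy as np, cv2
def ray(info,uv,z):
    K,R,t=info["camera_matrix"],info["R"],info["t"]
    d=R.T@np.linalg.solve(K,[uv[0],uv[1],1]); c=-R.T@t
    return c+d*(z-c[2])/d[2]
def proj(info,X):
    p=info["camera_matrix"]@(info["R"]@np.asarray(X,float)+info["t"]); return p[:2]/p[2]
def pen(x,y,yaw,p):
    c,s=np.cos(yaw),np.sin(yaw); return np.array([x+c*p[0]-s*p[1],y+s*p[0]+c*p[1],p[2]])
E
python3 - <<'E'
from h import *
i=viewer.camera_info("top")
f=lambda u,v:(260+u/5,145+v/5)
for n,(u,v,z) in dict(hinge=(97,180,155),catch=(352,203,183),bl=(135,72,145),br=(390,122,145),trayL=(105,275,8)).items(): print(n,ray(i,f(u,v),z).round())
i=viewer.camera_info("scene")
f=lambda u,v:(300+(u-500)*80/300,160+v*100/375)
for n,(u,v,z) in dict(catch=(629,135,183),br=(735,160,145),bl=(655,58,145),trayfr=(618,315,0),traybr=(738,297,0)).items(): print(n,ray(i,f(u,v),z).round())
E
```

```text
hinge [546. 155. 155.]
catch [524. -38. 183.]
bl [649. 135. 145.]
br [616. -65. 145.]
trayL [536. 158.   8.]
catch [525. -49. 183.]
br [619. -68. 145.]
bl [645. 126. 145.]
trayfr [518. -53.  -0.]
traybr [629. -74.   0.]
```

The pen is at about (597, 47) with yaw about -0.16, and the hinge axis at about (568, 145). I'll bring the wrist camera over and set the tool yaw near 2.98, because swinging from there keeps joint 6 within range.

```bash
cat >> h.py <<'E'
from scipy.spatial.transform import Rotation as Ro
def cmd(target,yaw,pos=None,rot=None):
    s=manip.read_state(); R=Ro.from_euler("xyz",s["eef_rot"] if rot is None else rot)
    p=s["eef_pos"] if pos is None else np.array(pos)
    T=Ro.from_euler("xyz",[np.pi,0,yaw])
    print("shift",(R.inv().apply(np.array(target)-p)/250).round(4),"turn",((R.inv()*T).as_rotvec()/np.pi).round(4))
E
python3 - <<'E'
from h import *
s=manip.read_state(); i=viewer.camera_info("wrist"); R=Ro.from_euler("xyz",s["eef_rot"]).as_matrix()
c=-i["R"].T@i["t"]; print("cam in tool",R.T@(c-s["eef_pos"]), "axes in tool\n",(R.T@i["R"].T).round(3), i["camera_matrix"])
cmd([440,60,330],2.98)
E
```

```text
cam in tool [  79.86139322   -0.22500615 -162.45327041] axes in tool
 [[ 0.    -0.961 -0.275]
 [ 1.     0.    -0.   ]
 [ 0.    -0.275  0.961]] [[313.75229529   0.         320.02489948]
 [  0.         313.75229529 197.78393357]
 [  0.           0.           1.        ]]
shift [ 1.7313 -1.8029 -0.4302] turn [-1.000e-04 -4.000e-04 -8.337e-01]
```

Call:
apply_moves:
  moves:
    - [[0.96, -0.93, -0.156], [0, 0, -0.417], 0]
    - [[0.96, -0.93, -0.156], [0, 0, -0.417], 0]
    - [[0.96, -0.93, -0.156], [0, 0, -0.417], 0]
    - [[0.96, -0.93, -0.156], [0, 0, -0.417], 0]
    - [[0.96, -0.93, -0.156], [0, 0, -0.417], 0]
    - [[0.96, -0.93, -0.156], [0, 0, -0.417], 0]
    - [[0.96, -0.93, -0.156], [0, 0, -0.417], 0]
    - [[0.96, -0.93, -0.156], [0, 0, -0.417], 0]
    - [[0.96, -0.93, -0.156], [0, 0, -0.417], 0]
    - [[0.96, -0.93, -0.156], [0, 0, -0.417], 0]
    - [[0.96, -0.93, -0.156], [0, 0, -0.417], 0]
    - [[0.96, -0.93, -0.156], [0, 0, -0.417], 0]

```text
clock: 1.1
eef_pos: [336.7, -212.0, 261.3]
eef_rot: [-3.141, -0.0, 1.675]
wrist_force: [-0.6, 0.0, 0.2]
finger_gap: 93.8
finger_force: 0.0
```

```bash
python3 -c "
from h import *
cmd([480,90,300],2.98)"
```

```text
shift [ 1.1421  0.6953 -0.1546] turn [-0.000e+00 -1.000e-04 -4.155e-01]
```

Call:
apply_moves:
  moves:
    - [[1.0, 0.695, -0.155], [0, 0, -0.4155], 0]
    - [[1.0, 0.695, -0.155], [0, 0, -0.4155], 0]
    - [[1.0, 0.695, -0.155], [0, 0, -0.4155], 0]
    - [[1.0, 0.695, -0.155], [0, 0, -0.4155], 0]
    - [[1.0, 0.695, -0.155], [0, 0, -0.4155], 0]
    - [[1.0, 0.695, -0.155], [0, 0, -0.4155], 0]
    - [[1.0, 0.695, -0.155], [0, 0, -0.4155], 0]
    - [[1.0, 0.695, -0.155], [0, 0, -0.4155], 0]
    - [[1.0, 0.695, -0.155], [0, 0, -0.4155], 0]
    - [[1.0, 0.695, -0.155], [0, 0, -0.4155], 0]
    - [[1.0, 0.695, -0.155], [0, 0, -0.4155], 0]
    - [[1.0, 0.695, -0.155], [0, 0, -0.4155], 0]

```text
clock: 2.1
eef_pos: [484.5, 53.7, 299.9]
eef_rot: [-3.141, -0.001, 2.976]
wrist_force: [0.9, 0.4, 0.3]
finger_gap: 93.8
finger_force: 0.0
```

```bash
python3 - <<'E'
from h import *
import pickle
s=manip.read_state(); i=viewer.camera_info("wrist"); im=viewer.camera("wrist")
pickle.dump(i,open("w1.pkl","wb")); cv2.imwrite("pics/w1.png",im); print(s["eef_pos"],s["eef_rot"],s["clock"])
E
```

```text
[484.53016947  53.71569749 299.8532281 ] [-3.14144339e+00 -6.96060416e-04  2.97625541e+00] 2.1
```

View pics/w1.png

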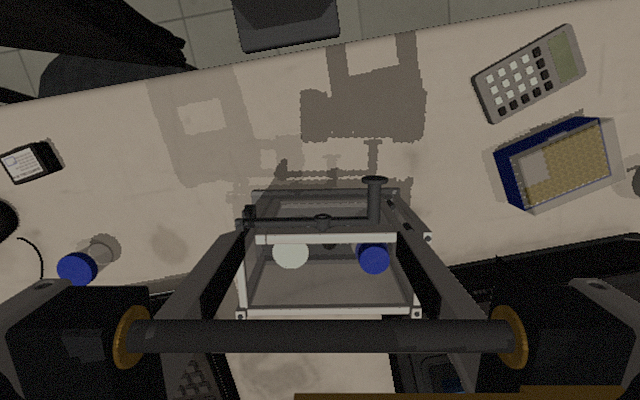

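The wrist view shows the pen with its gate bar at row ~220, the peg running from (375,180) at the disc to (375,222), the catch at ~(248,215) and the hinge post at ~(428,238). I'll zoom in for exact pixels.

```bash
python3 - <<'E'
import cv2
c=cv2.imread("pics/w1.png")[170:325,232:440]
cv2.imwrite("pics/c2.png",cv2.convertScaleAbs(cv2.resize(c,None,fx=3.8,fy=3.8,interpolation=cv2.INTER_CUBIC),alpha=1.6))
E
```

```text
(no output)
```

View pics/c2.png

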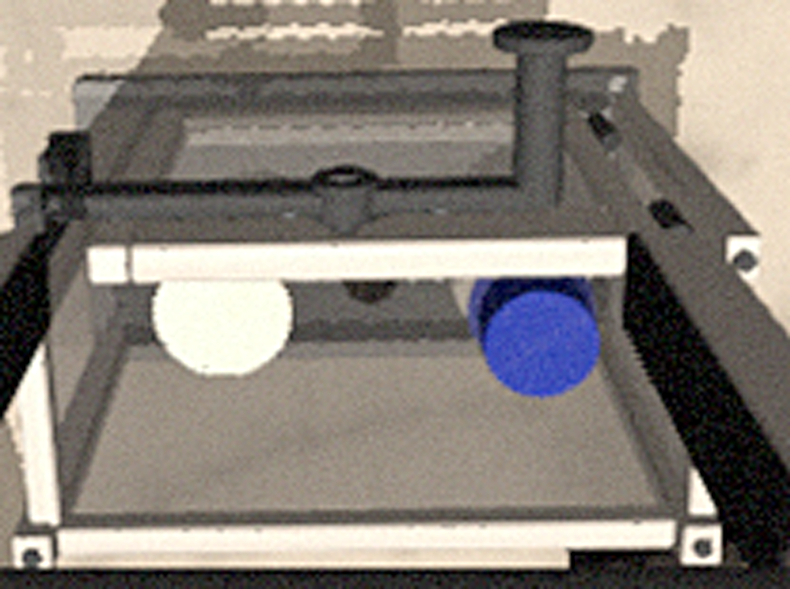

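```bash
python3 - <<'E'
from h import *
import pickle
i=pickle.load(open("w1.pkl","rb"))
f=lambda u,v:(232+u/3.8,170+v/3.8)
P={n:ray(i,f(u,v),z) for n,(u,v,z) in dict(pegdisc=(541,45,142),pegroot=(541,195,142),leafOL=(90,246,152),leafOR=(626,237,152),leafIL=(90,284,152),leafIR=(626,275,152),hingepost=(744,260,155),backL=(32,556,145),backR=(703,546,145),pivot=(345,185,142)).items()}
for n in P: print(n,P[n].round(1))
def yaw(a,b): d=P[b]-P[a]; return np.arctan2(-d[0],d[1]), np.hypot(*d[:2])
print(yaw("leafOL","leafOR"),yaw("leafIL","leafIR"),yaw("backL","backR"))
d=P["pegdisc"]-P["pegroot"]; print("peg dir yaw",np.arctan2(-d[1],-d[0]),np.hypot(*d[:2]))
E
```

```text
pegdisc [487.5 110.9 142. ]
pegroot [531.3 105.8 142. ]
leafOL [521.6 -22.  152. ]
leafOR [543.7 126.6 152. ]
leafIL [532.9 -24.6 152. ]
leafIR [555.2 125.4 152. ]
hingepost [554.6 157.8 155. ]
backL [622.8 -64.7 145. ]
backR [653.6 141.4 145. ]
pivot [519.  51. 142.]
(np.float64(-0.14758143318127673), np.float64(150.2144723012416)) (np.float64(-0.14743801740409315), np.float64(151.65904716546154)) (np.float64(-0.14852932454226123), np.float64(208.45120590472328))
peg dir yaw -0.1172650050289386 44.054512232639546
```

```bash
python3 - <<'E'
from h import *
cmd([507.6,109.2,200],2.994); cmd([507.6,109.2,140],2.994)
E
```

```text
shift [-0.0539  0.2346  0.3997] turn [-0.     -0.0002 -0.0068]
shift [-0.054   0.2347  0.6397] turn [-0.     -0.0002 -0.0068]
```

Call:
apply_moves:
  moves:
    - [[-0.054, 0.2346, 0.2], [0, 0, -0.0068], 0.4]
    - [[-0.054, 0.2346, 0.4], [0, 0, -0.0068], 0.4]
    - [[-0.054, 0.2346, 0.4], [0, 0, -0.0068], 0.4]
    - [[-0.054, 0.2346, 0.4], [0, 0, -0.0068], 0.4]

```text
clock: 2.48
eef_pos: [505.4, 110.3, 193.9]
eef_rot: [-3.139, -0.009, 2.995]
wrist_force: [-0.7, 0.4, -0.3]
finger_gap: 70.9
finger_force: 0.0
```

```bash
python3 - <<'E'
from h import *
import pickle
s=manip.read_state(); i=viewer.camera_info("wrist"); im=viewer.camera("wrist"); print(s["eef_pos"],s["eef_rot"],s["finger_gap"],s["wrist_force"])
pickle.dump(i,open("w2.pkl","wb"))
H=np.array([552.4,145,0]);pts=[proj(i,pen(*H[:2],-.148,[-o,-42,142])) for o in (20,39,58)]; print(np.round(pts,1))
cv2.imwrite("pics/w2.png",cv2.convertScaleAbs(cv2.resize(im[150:400,180:500],None,fx=2.4,fy=2.4,interpolation=cv2.INTER_CUBIC),alpha=1.6))
cmd([507.6,109.2,140],2.994)
E
```

```text
[505.43501262 110.3433542  193.9360726 ] [-3.13912296 -0.00921826  2.99462143] 70.92848025825887 [-0.69473033  0.43089328 -0.28198932]
[[319.2 251.2]
 [319.2 227.4]
 [319.2 202.4]]
shift [-0.0066 -0.0003  0.2309] turn [-0.0005 -0.0018  0.0004]
```

View pics/w2.png

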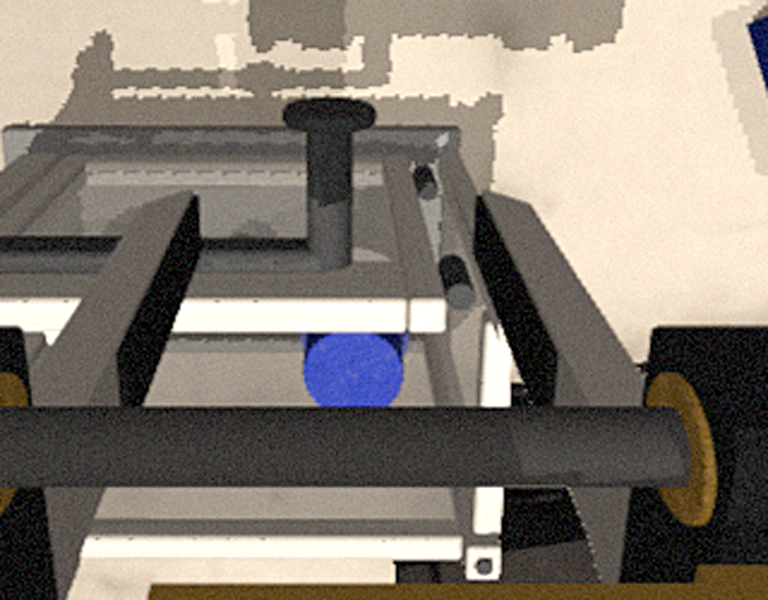

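Peg axis appears ~1.5 mm to the catch side of the estimate; I'll correct that and go down around the peg with the fingers open.

Call:
apply_moves:
  moves:
    - [[0, -0.005, 0.08], [0, 0, 0], 0.4]
    - [[0, -0.005, 0.16], [0, 0, 0], 0.4]
    - [[0, -0.005, 0.24], [0, 0, 0], 0.4]
    - [[0, -0.005, 0.24], [0, 0, 0], 0.4]
    - [[0, -0.005, 0.24], [0, 0, 0], 0.4]
    - [[0, -0.005, 0.24], [0, 0, 0], 0.4]

```text
clock: 3.03
eef_pos: [508.3, 107.9, 142.7]
eef_rot: [3.141, 0.003, 2.996]
wrist_force: [-0.0, 0.0, 0.2]
finger_gap: 56.6
finger_force: 0.0
```

Call:
apply_moves:
  moves:
    - [[0, 0, 0], [0, 0, 0], 1]
    - [[0, 0, 0], [0, 0, 0], 1]
    - [[0, 0, 0], [0, 0, 0], 1]
    - [[0, 0, 0], [0, 0, 0], 1]
    - [[0, 0, 0], [0, 0, 0], 1]
    - [[0, 0, 0], [0, 0, 0], 1]
    - [[0, 0, 0], [0, 0, 0], 1]
    - [[0, 0, 0], [0, 0, 0], 1]
  squeeze: 10

```text
clock: 3.7
eef_pos: [507.1, 107.9, 140.1]
eef_rot: [-3.141, -0.001, 2.997]
wrist_force: [-2.7, -3.0, 1.4]
finger_gap: 13.7
finger_force: 10.0
```

Call:
apply_moves:
  moves:
    - [[0.006, 0, 0.004], [0, 0, 0], 1]
    - [[0.006, 0, 0.008], [0, 0, 0], 1]
    - [[0.006, 0, 0.008], [0, 0, 0], 1]
    - [[0.006, 0, 0.008], [0, 0, 0], 1]
    - [[0.006, 0, 0.008], [0, 0, 0], 1]
    - [[0.006, 0, 0.008], [0, 0, 0], 1]

```text
clock: 4.2
eef_pos: [506.4, 108.6, 138.5]
eef_rot: [3.141, 0.001, 2.998]
wrist_force: [5.0, 0.9, 2.1]
finger_gap: 13.8
finger_force: 10.1
```

Call:
apply_moves:
  moves:
    - [[0, 0, 0.004], [0, 0, 0], 1]
    - [[0, 0, 0.004], [0, 0, 0], 1]
    - [[0, 0, 0.004], [0, 0, 0], 1]
    - [[0, 0, 0.004], [0, 0, 0], 1]
    - [[0, 0, 0.004], [0, 0, 0], 1]

```text
clock: 4.62
eef_pos: [506.4, 108.5, 137.4]
eef_rot: [3.141, 0.001, 2.998]
wrist_force: [5.6, 1.0, 2.4]
finger_gap: 13.9
finger_force: 10.1
```

Call:
apply_moves:
  moves:
    - [[0, 0, 0.004], [0, 0, 0], 1]
    - [[0, 0, 0.004], [0, 0, 0], 1]
    - [[0, 0, 0.004], [0, 0, 0], 1]
    - [[0, 0, 0.004], [0, 0, 0], 1]
    - [[0, 0, 0.004], [0, 0, 0], 1]

```text
clock: 5.03
eef_pos: [506.3, 108.5, 136.4]
eef_rot: [3.141, 0.001, 2.998]
wrist_force: [6.0, 1.1, 2.3]
finger_gap: 13.5
finger_force: 10.1
```

Call:
apply_moves:
  moves:
    - [[0, 0, 0.004], [0, 0, 0], 1]
    - [[0, 0, 0.004], [0, 0, 0], 1]
    - [[0, 0, 0.004], [0, 0, 0], 1]
    - [[0, 0, 0.004], [0, 0, 0], 1]
    - [[0, 0, 0.004], [0, 0, 0], 1]

```text
clock: 5.45
eef_pos: [506.4, 108.4, 135.4]
eef_rot: [3.141, 0.001, 2.997]
wrist_force: [6.3, 0.4, 1.3]
finger_gap: 13.3
finger_force: 10.1
```

Call:
apply_moves:
  moves:
    - [[0, 0, 0.004], [0, 0, 0], 1]
    - [[0, 0, 0.004], [0, 0, 0], 1]
    - [[0, 0, 0.004], [0, 0, 0], 1]
    - [[0, 0, 0.004], [0, 0, 0], 1]
    - [[0, 0, 0.004], [0, 0, 0], 1]

```text
clock: 5.87
eef_pos: [506.3, 108.4, 134.4]
eef_rot: [3.141, 0.001, 2.997]
wrist_force: [6.0, -0.2, 2.0]
finger_gap: 13.7
finger_force: 10.1
```

Call:
apply_moves:
  moves:
    - [[0, 0, 0.004], [0, 0, 0], 1]
    - [[0, 0, 0.004], [0, 0, 0], 1]
    - [[0, 0, 0.004], [0, 0, 0], 1]
    - [[0, 0, 0.004], [0, 0, 0], 1]
    - [[0, 0, 0.004], [0, 0, 0], 1]

```text
clock: 6.28
eef_pos: [506.3, 108.3, 133.4]
eef_rot: [3.141, 0.001, 2.997]
wrist_force: [6.2, -1.3, 1.7]
finger_gap: 13.7
finger_force: 10.1
```

Call:
apply_moves:
  moves:
    - [[0, 0, 0.004], [0, 0, 0], 1]
    - [[0, 0, 0.004], [0, 0, 0], 1]
    - [[0, 0, 0.004], [0, 0, 0], 1]
    - [[0, 0, 0.004], [0, 0, 0], 1]
    - [[0, 0, 0.004], [0, 0, 0], 1]

```text
clock: 6.7
eef_pos: [506.3, 108.2, 132.4]
eef_rot: [-3.142, 0.001, 2.997]
wrist_force: [4.3, -1.2, 1.7]
finger_gap: 14.0
finger_force: 10.1
```

Call:
apply_moves:
  moves:
    - [[0.003, 0, 0], [0, 0, 0], 1]
    - [[0.003, 0, 0], [0, 0, 0], 1]
    - [[0.003, 0, 0], [0, 0, 0], 1]
    - [[0.003, 0, 0], [0, 0, 0], 1]

```text
clock: 7.03
eef_pos: [506.1, 108.2, 132.5]
eef_rot: [3.141, 0.003, 2.997]
wrist_force: [9.6, -2.7, 1.3]
finger_gap: 13.9
finger_force: 10.0
```

Call:
apply_moves:
  moves:
    - [[0, 0, 0.003], [0, 0, 0], 1]
    - [[0, 0, 0.003], [0, 0, 0], 1]
    - [[0, 0, 0.003], [0, 0, 0], 1]
    - [[0, 0, 0.003], [0, 0, 0], 1]

```text
clock: 7.37
eef_pos: [506.1, 108.2, 131.9]
eef_rot: [3.142, 0.003, 2.997]
wrist_force: [9.4, -2.7, 3.3]
finger_gap: 13.7
finger_force: 10.0
```

```bash
python3 - <<'E'
from h import *
im=viewer.camera("wrist"); s=manip.read_state(); print(s["wrist_force"],s["eef_pos"])
cv2.imwrite("pics/w3.png",cv2.convertScaleAbs(cv2.resize(im[150:350,120:460],None,fx=2.3,fy=2.3,interpolation=cv2.INTER_CUBIC),alpha=1.6))
E
```

```text
[ 8.22311068 -2.93157809  2.66607847] [506.07903029 108.21520505 131.94261383]
```

View pics/w3.png

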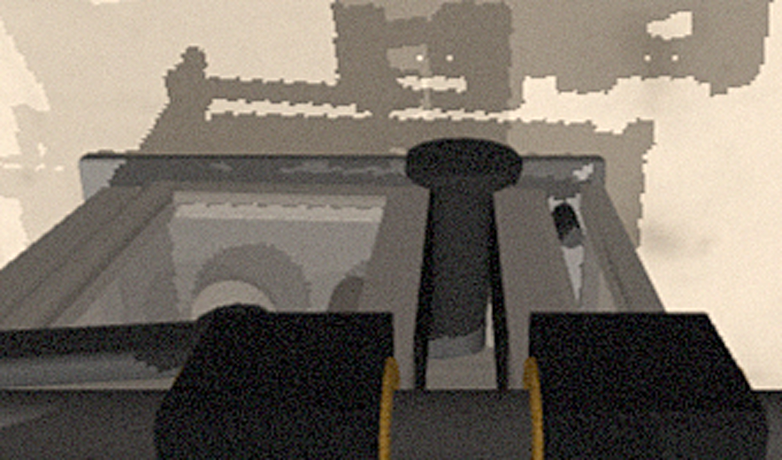

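The view shows the peg gripped between the fingers, with its disc spanning columns 407–522 of the crop. I'll check from the disc that the peg has followed the fingers down.

```bash
python3 - <<'E'
from h import *
i=viewer.camera_info("wrist")
for d in (0,4,8,9,12):
    r=[]
    for o in (58.,63.):
        for dy in(-14,14): r.append(proj(i,pen(552.4,145,-.148,[-o-1,-43+dy,142-d])))
    t=[proj(i,pen(552.4,145,-.148,[-64,-43,142-d+14])),proj(i,pen(552.4,145,-.148,[-59,-43,142-d-14]))]
    print(d,(2.3*(np.array(r+t)-[120,150])).round(0).tolist())
E
```

```text
0 [[400.0, 190.0], [524.0, 191.0], [400.0, 170.0], [524.0, 170.0], [462.0, 194.0], [462.0, 168.0]]
4 [[402.0, 184.0], [522.0, 184.0], [401.0, 163.0], [523.0, 164.0], [462.0, 187.0], [462.0, 163.0]]
8 [[403.0, 177.0], [521.0, 178.0], [403.0, 157.0], [521.0, 158.0], [462.0, 180.0], [462.0, 157.0]]
9 [[403.0, 176.0], [520.0, 176.0], [403.0, 156.0], [521.0, 156.0], [462.0, 178.0], [462.0, 156.0]]
12 [[404.0, 171.0], [519.0, 171.0], [404.0, 152.0], [520.0, 152.0], [462.0, 173.0], [462.0, 152.0]]
```

The disc matches a peg travel of about 9–11 mm, so the peg is following the fingers. I'll carry on down.

Call:
apply_moves:
  moves:
    - [[0, 0, 0.003], [0, 0, 0], 1]
    - [[0, 0, 0.003], [0, 0, 0], 1]
    - [[0, 0, 0.003], [0, 0, 0], 1]
    - [[0, 0, 0.003], [0, 0, 0], 1]

```text
clock: 7.75
eef_pos: [506.0, 108.1, 131.2]
eef_rot: [-3.141, 0.002, 2.997]
wrist_force: [7.7, -3.3, 4.3]
finger_gap: 13.7
finger_force: 10.0
```

Call:
apply_moves:
  moves:
    - [[0, 0, 0.003], [0, 0, 0], 1]
    - [[0, 0, 0.003], [0, 0, 0], 1]
    - [[0, 0, 0.003], [0, 0, 0], 1]
    - [[0, 0, 0.003], [0, 0, 0], 1]

```text
clock: 8.08
eef_pos: [505.9, 108.0, 130.4]
eef_rot: [-3.141, 0.002, 2.997]
wrist_force: [6.9, -3.4, 4.2]
finger_gap: 13.5
finger_force: 10.0
```

Call:
apply_moves:
  moves:
    - [[-0.005, 0, 0], [0, 0, 0], 1]
    - [[-0.005, 0, 0], [0, 0, 0], 1]
    - [[-0.005, 0, 0], [0, 0, 0], 1]
    - [[-0.005, 0, 0], [0, 0, 0], 1]
    - [[-0.005, 0, 0], [0, 0, 0], 1]

```text
clock: 8.5
eef_pos: [506.1, 108.0, 129.8]
eef_rot: [-3.141, -0.001, 2.998]
wrist_force: [-1.3, -5.3, 3.9]
finger_gap: 14.0
finger_force: 10.0
```

```bash
python3 - <<'E'
from h import *
s=manip.read_state(); print(s["wrist_force"],s["moment"],s["eef_pos"])
E
```

```text
[-1.34895303 -5.32458231  3.94902709] [-1.01159242  0.01443742 -0.08544439] [506.0685801  107.98928611 129.81429293]
```

Call:
apply_moves:
  moves:
    - [[0, 0, -0.003], [0, 0, 0], 1]
    - [[0, 0, -0.003], [0, 0, 0], 1]
    - [[0, 0, -0.003], [0, 0, 0], 1]
    - [[0, 0, -0.003], [0, 0, 0], 1]

```text
clock: 8.83
eef_pos: [506.1, 108.1, 130.5]
eef_rot: [-3.141, -0.001, 2.997]
wrist_force: [-1.3, -5.9, 3.2]
finger_gap: 13.6
finger_force: 10.0
```

Call:
apply_moves:
  moves:
    - [[0, 0, -0.003], [0, 0, 0], 1]
    - [[0, 0, -0.003], [0, 0, 0], 1]
    - [[0, 0, -0.003], [0, 0, 0], 1]
    - [[0, 0, -0.003], [0, 0, 0], 1]

```text
clock: 9.17
eef_pos: [506.1, 108.2, 131.2]
eef_rot: [-3.141, -0.001, 2.997]
wrist_force: [-0.3, -5.0, 1.7]
finger_gap: 13.9
finger_force: 10.0
```

Call:
apply_moves:
  moves:
    - [[0, -0.0028, 0], [0, 0, 0], 1]
    - [[0, -0.0028, 0], [0, 0, 0], 1]
    - [[0.0034, 0, 0], [0, 0, 0.0064], 1]
    - [[0.0067, 0.0034, 0], [0, 0, 0.0127], 1]
    - [[0.0067, 0.0034, 0], [0, 0, 0.0127], 1]
    - [[0.0067, 0.0034, 0], [0, 0, 0.0127], 1]
    - [[0.0067, 0.0034, 0], [0, 0, 0.0127], 1]

```text
clock: 9.75
eef_pos: [505.6, 108.4, 131.6]
eef_rot: [-3.14, 0.002, 2.957]
wrist_force: [6.9, -10.0, -0.7]
finger_gap: 13.7
finger_force: 10.0
```

```bash
python3 - <<'E'
from h import *
s=manip.read_state(); print(s["wrist_force"],s["moment"],s["eef_pos"])
E
```

```text
[  6.91003869 -10.02261947  -0.67266212] [-1.91523812 -1.43799978  0.0888908 ] [505.59155002 108.42730176 131.62043717]
```

Call:
apply_moves:
  moves:
    - [[-0.0067, -0.0062, 0], [0, 0, -0.0127], 1]
    - [[-0.0067, -0.0062, 0], [0, 0, -0.0127], 1]
    - [[-0.0067, -0.0062, 0], [0, 0, -0.0127], 1]
    - [[-0.0067, -0.0062, 0], [0, 0, -0.0127], 1]
    - [[-0.0067, -0.0062, 0], [0, 0, -0.0127], 1]
  squeeze: 20

```text
clock: 10.17
eef_pos: [506.2, 107.7, 131.5]
eef_rot: [3.142, 0.0, 2.997]
wrist_force: [2.5, -2.8, 1.8]
finger_gap: 13.0
finger_force: 20.1
```

Call:
apply_moves:
  moves:
    - [[0, 0, 0.003], [0, 0, 0], 1]
    - [[0, 0, 0.003], [0, 0, 0], 1]
    - [[0, 0, 0.003], [0, 0, 0], 1]
    - [[0, 0, 0.003], [0, 0, 0], 1]

```text
clock: 10.5
eef_pos: [506.1, 107.6, 130.7]
eef_rot: [3.142, -0.0, 2.997]
wrist_force: [0.7, -2.9, 3.3]
finger_gap: 13.1
finger_force: 20.1
```

Call:
apply_moves:
  moves:
    - [[0, 0, 0.003], [0, 0, 0], 1]
    - [[0, 0, 0.003], [0, 0, 0], 1]
    - [[0, 0, 0.003], [0, 0, 0], 1]
    - [[0, 0, 0.003], [0, 0, 0], 1]

```text
clock: 10.83
eef_pos: [506.2, 107.6, 129.9]
eef_rot: [3.142, -0.0, 2.998]
wrist_force: [0.5, -2.0, 2.9]
finger_gap: 13.5
finger_force: 20.1
```

```bash
python3 - <<'E'
from h import *
import time
for k in range(2): s=manip.read_state(); print(s["wrist_force"],s["moment"],s["eef_pos"])
E
```

```text
[ 0.53890373 -2.01495331  2.92775775] [-0.53486328 -0.32960506 -0.15186168] [506.16227343 107.57406134 129.92651927]
[ 0.53890373 -2.01495331  2.92775775] [-0.53486328 -0.32960506 -0.15186168] [506.16227343 107.57406134 129.92651927]
```

Vertical force is flat, so this isn't the hood and the bar should still be below the tooth top. I'll hold a light pull along the gate's arc and keep stepping down.

Call:
apply_moves:
  moves:
    - [[0.003, 0.0028, 0], [0, 0, 0.0056], 1]
    - [[0.0059, 0.0055, 0], [0, 0, 0.0111], 1]
    - [[0.0059, 0.0055, 0], [0, 0, 0.0111], 1]
    - [[0.0059, 0.0055, 0], [0, 0, 0.0111], 1]
    - [[0.0059, 0.0055, 0], [0, 0, 0.0111], 1]

```text
clock: 11.25
eef_pos: [505.7, 108.2, 130.1]
eef_rot: [-3.14, 0.002, 2.962]
wrist_force: [6.8, -10.1, 1.5]
finger_gap: 13.6
finger_force: 20.0
```

Call:
apply_moves:
  moves:
    - [[-0.0014, -0.0013, 0], [0, 0, -0.0026], 1]
    - [[-0.0014, -0.0013, 0.003], [0, 0, -0.0026], 1]
    - [[-0.0014, -0.0013, 0.003], [0, 0, -0.0026], 1]
    - [[-0.0014, -0.0013, 0.003], [0, 0, -0.0026], 1]
    - [[-0.0014, -0.0013, 0.003], [0, 0, -0.0026], 1]

```text
clock: 11.67
eef_pos: [505.7, 108.2, 129.5]
eef_rot: [-3.141, 0.001, 2.97]
wrist_force: [3.6, -8.3, 4.0]
finger_gap: 13.1
finger_force: 20.0
```

Call:
apply_moves:
  moves:
    - [[0, 0, 0.003], [0, 0, 0], 1]
    - [[0, 0, 0.003], [0, 0, 0], 1]
    - [[0, 0, 0.003], [0, 0, 0], 1]
    - [[0, 0, 0.003], [0, 0, 0], 1]

```text
clock: 12.0
eef_pos: [505.1, 108.8, 128.5]
eef_rot: [-3.141, -0.0, 2.971]
wrist_force: [0.6, -3.5, 4.9]
finger_gap: 13.5
finger_force: 20.1
```

It came free: the pull dropped and the tool sprang out ~0.8 mm along the arc at ~11.5 mm of peg travel. Holding this height, I'll draw it out.

Call:
apply_moves:
  moves:
    - [[0.0041, 0.004, 0], [0, 0, 0.008], 1]
    - [[0.0082, 0.008, 0], [0, 0, 0.0159], 1]
    - [[0.0121, 0.0122, 0], [0, 0, 0.0239], 1]
    - [[0.016, 0.0164, 0], [0, 0, 0.0318], 1]
    - [[0.016, 0.0164, 0], [0, 0, 0.0318], 1]

```text
clock: 12.42
eef_pos: [501.8, 113.8, 128.5]
eef_rot: [3.141, -0.0, 2.87]
wrist_force: [-0.1, -2.1, 4.2]
finger_gap: 13.4
finger_force: 20.1
```

```bash
python3 - <<'E'
from h import *
s=manip.read_state(); print(s["wrist_force"],s["moment"],s["eef_pos"])
E
```

```text
[-0.13757009 -2.13414241  4.21892063] [-0.54037414 -0.13572127 -0.15037261] [501.79033189 113.75449313 128.45431903]
```

```bash
python3 - <<'E'
import numpy as np
for k in range(1,13):
    t=.06*k;c,s=np.cos(t),np.sin(t);print("[[%.3f, %.3f, 0], [0, 0, %.4f], 1],"%((40*(c-1)+42.5*s)/250,(40*s-42.5*(c-1))/250,t/np.pi),end=" ")
E
```

```text
[[0.010, 0.010, 0], [0, 0, 0.0191], 1], [[0.019, 0.020, 0], [0, 0, 0.0382], 1], [[0.028, 0.031, 0], [0, 0, 0.0573], 1], [[0.036, 0.043, 0], [0, 0, 0.0764], 1], [[0.043, 0.055, 0], [0, 0, 0.0955], 1], [[0.050, 0.067, 0], [0, 0, 0.1146], 1], [[0.055, 0.080, 0], [0, 0, 0.1337], 1], [[0.060, 0.093, 0], [0, 0, 0.1528], 1], [[0.065, 0.106, 0], [0, 0, 0.1719], 1], [[0.068, 0.120, 0], [0, 0, 0.1910], 1], [[0.071, 0.134, 0], [0, 0, 0.2101], 1], [[0.072, 0.148, 0], [0, 0, 0.2292], 1],
```

Call:
apply_moves:
  moves:
    - [[0.01, 0.01, 0], [0, 0, 0.0191], 1]
    - [[0.019, 0.02, 0], [0, 0, 0.0382], 1]
    - [[0.028, 0.031, 0], [0, 0, 0.0573], 1]
    - [[0.036, 0.043, 0], [0, 0, 0.0764], 1]
    - [[0.043, 0.055, 0], [0, 0, 0.0955], 1]
    - [[0.05, 0.067, 0], [0, 0, 0.1146], 1]

```text
clock: 12.92
eef_pos: [494.6, 133.2, 128.5]
eef_rot: [3.141, 0.0, 2.509]
wrist_force: [3.3, -2.0, 4.3]
finger_gap: 13.2
finger_force: 20.0
```

Call:
apply_moves:
  moves:
    - [[0.01, 0.01, 0], [0, 0, 0.0191], 1]
    - [[0.019, 0.02, 0], [0, 0, 0.0382], 1]
    - [[0.028, 0.031, 0], [0, 0, 0.0573], 1]
    - [[0.036, 0.043, 0], [0, 0, 0.0764], 1]
    - [[0.043, 0.055, 0], [0, 0, 0.0955], 1]
    - [[0.05, 0.067, 0], [0, 0, 0.1146], 1]
    - [[0.055, 0.08, 0], [0, 0, 0.1337], 1]
    - [[0.06, 0.093, 0], [0, 0, 0.1528], 1]
    - [[0.065, 0.106, 0], [0, 0, 0.1719], 1]
    - [[0.068, 0.12, 0], [0, 0, 0.191], 1]

```text
clock: 13.75
eef_pos: [498.8, 167.3, 128.6]
eef_rot: [3.141, 0.0, 1.909]
wrist_force: [4.3, -3.8, 4.0]
finger_gap: 13.5
finger_force: 20.0
```

Call:
apply_moves:
  moves:
    - [[0.01, 0.01, 0], [0, 0, 0.0191], 1]
    - [[0.019, 0.02, 0], [0, 0, 0.0382], 1]
    - [[0.028, 0.031, 0], [0, 0, 0.0573], 1]
    - [[0.036, 0.043, 0], [0, 0, 0.0764], 1]
    - [[0.043, 0.055, 0], [0, 0, 0.0955], 1]
    - [[0.05, 0.067, 0], [0, 0, 0.1146], 1]
    - [[0.055, 0.08, 0], [0, 0, 0.1337], 1]
    - [[0.06, 0.093, 0], [0, 0, 0.1528], 1]
    - [[0.06, 0.093, 0], [0, 0, 0.1528], 1]
    - [[0.06, 0.093, 0], [0, 0, 0.1528], 1]

```text
clock: 14.58
eef_pos: [515.4, 189.1, 128.4]
eef_rot: [3.141, 0.0, 1.433]
wrist_force: [3.0, -4.0, 3.6]
finger_gap: 13.1
finger_force: 20.0
```

Call:
apply_moves:
  moves:
    - [[0.01, 0.01, 0], [0, 0, 0.0191], 1]
    - [[0.013, 0.013, 0], [0, 0, 0.0255], 1]
    - [[0.013, 0.013, -0.01], [0, 0, 0.0255], 1]
    - [[0.013, 0.013, -0.02], [0, 0, 0.0255], 1]
    - [[0.013, 0.015, -0.03], [0, 0, 0.0255], 1]
    - [[0.013, 0.017, -0.04], [0, 0, 0.0255], 1]
    - [[0.013, 0.017, -0.044], [0, 0, 0.0255], 1]
    - [[0.013, 0.017, -0.044], [0, 0, 0.0255], 1]
    - [[0.013, 0.017, -0.044], [0, 0, 0.0255], 1]

```text
clock: 15.33
eef_pos: [519.8, 191.5, 139.2]
eef_rot: [-3.141, 0.0, 1.352]
wrist_force: [2.5, -5.5, -0.1]
finger_gap: 13.5
finger_force: 20.0
```

Call:
apply_moves:
  moves:
    - [[0, 0, 0], [0, 0, 0], 0.75]
    - [[0, 0, 0], [0, 0, 0], 0.65]
    - [[0, 0, 0], [0, 0, 0], 0.55]
    - [[0, 0, 0], [0, 0, 0], 0.5]
    - [[0, 0, 0], [0, 0, 0], 0.5]
    - [[0, 0, 0], [0, 0, 0], 0.5]
    - [[0, 0, 0], [0, 0, 0], 0.5]

```text
clock: 15.92
eef_pos: [519.9, 191.8, 139.4]
eef_rot: [-3.141, -0.0, 1.351]
wrist_force: [0.6, 0.7, 0.2]
finger_gap: 46.7
finger_force: 0.0
```

Call:
apply_moves:
  moves:
    - [[0, 0, -0.06], [0, 0, 0], 0.5]
    - [[0, 0, -0.15], [0, 0, 0], 0.5]
    - [[0, 0, -0.3], [0, 0, 0], 0.5]
    - [[0, 0, -0.45], [0, 0, 0], 0.5]
    - [[0, 0, -0.6], [0, 0, 0], 0.5]
    - [[0, 0, -0.6], [0, 0, 0], 0.5]
    - [[0, 0, -0.6], [0, 0, 0], 0.5]
    - [[0, 0, -0.6], [0, 0, 0], 0.5]

```text
clock: 16.58
eef_pos: [519.7, 191.7, 288.5]
eef_rot: [-3.141, 0.001, 1.351]
wrist_force: [-0.5, 0.1, -0.4]
finger_gap: 46.8
finger_force: 0.0
```

```bash
python3 - <<'E'
from h import *
im=viewer.camera("wrist"); s=manip.read_state(); print(s["wrist_force"],s["eef_pos"],s["clock"])
cv2.imwrite("pics/w4.png",cv2.convertScaleAbs(im,alpha=1.4))
E
```

```text
[-0.29356687 -0.00744619 -0.3300863 ] [519.54322897 191.62107235 287.94772316] 16.6333
```

View pics/w4.png

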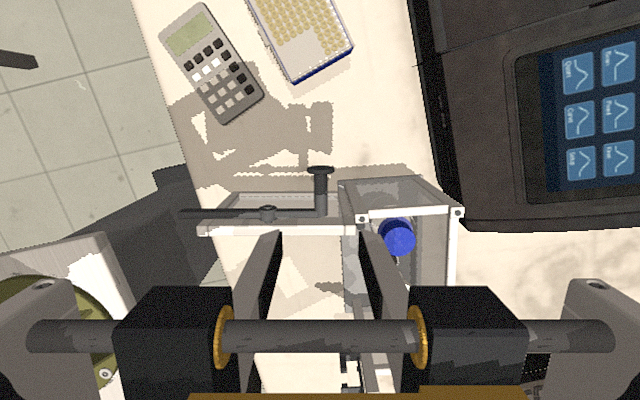

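The leaf stands square to the pen's front (leaf from (200,230) to (355,232), front running down column ~345). The bar lies level along row ~212, the bottle is upright at (398,236), and the tool is clear.

```bash
python3 -c "
from h import *
print(manip.sign_off())"
```

```text
the job is handed in; nothing more can be done
None
```

The gate is open to about 1.64 rad (just past square), with the bar back down, the gripper clear, and the job handed in at about 17 s; the last picture showed no item moved, though it did not show every item.

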